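Restock the dark carrier: feel for the free wells and press two amber bottles home

TASK

Put the two amber bottles standing on the bench away in the light-tight carrier. Only two of its six shuttered wells are free and the shutters hide which, so feel for them through the shutters, then push one bottle into each free well until it stands upright on the well floor and the shutters have closed over it. Do not knock a bottle over or shift the other things on the bench.

Things in the scene. Friction and masses are not known exactly. Their poses are not given: they have to be found in the camera images.
- carrier: light-tight bottle carrier, fixed: grey box 106 x 156 mm (own x, y), flat black cover 112 x 162 mm, its top 101.5 mm above the bench; a handle sticks out 22 mm at each y end. Origin: centre of the underside, z up. 2 x 3 wells 50 mm apart, each under a 42 x 42 mm port. Four wells, unknown which, hold a bottle like the two outside (cap top 31.5 mm below the cover top); two are empty.
- well_1 (a point): centre of a port, level with the cover's top, at (-25, 50) mm in the carrier's own x, y; axes as the carrier's. Below it, 6 mm down, two shutter leaves, then a well 44 x 44 mm; its floor lies 93.5 mm below the cover top (8 mm above the bench)
- well_2 (a point): centre of a port, level with the cover's top, at (-25, 0) mm in the carrier's own x, y; axes as the carrier's. Below it, 6 mm down, two shutter leaves, then a well 44 x 44 mm; its floor lies 93.5 mm below the cover top (8 mm above the bench)
- well_3 (a point): centre of a port, level with the cover's top, at (-25, -50) mm in the carrier's own x, y; axes as the carrier's. Below it, 6 mm down, two shutter leaves, then a well 44 x 44 mm; its floor lies 93.5 mm below the cover top (8 mm above the bench)
- well_4 (a point): centre of a port, level with the cover's top, at (25, 50) mm in the carrier's own x, y; axes as the carrier's. Below it, 6 mm down, two shutter leaves, then a well 44 x 44 mm; its floor lies 93.5 mm below the cover top (8 mm above the bench)
- well_5 (a point): centre of a port, level with the cover's top, at (25, 0) mm in the carrier's own x, y; axes as the carrier's. Below it, 6 mm down, two shutter leaves, then a well 44 x 44 mm; its floor lies 93.5 mm below the cover top (8 mm above the bench)
- well_6 (a point): centre of a port, level with the cover's top, at (25, -50) mm in the carrier's own x, y; axes as the carrier's. Below it, 6 mm down, two shutter leaves, then a well 44 x 44 mm; its floor lies 93.5 mm below the cover top (8 mm above the bench)
- shutter_1 (a joint): opening angle of the two grey shutter leaves of well_1 (rad): 0 shut, about 1.3 round a bottle, 1.5 at most. Geared together, 22 mm long, hinged at the port's +x and -x edges, meeting in a slit along y; they swing down when pushed (up to 7 N in all) and spring shut
- shutter_2 (a joint): opening angle of the two grey shutter leaves of well_2 (rad): 0 shut, about 1.3 round a bottle, 1.5 at most. Geared together, 22 mm long, hinged at the port's +x and -x edges, meeting in a slit along y; they swing down when pushed (up to 7 N in all) and spring shut
- shutter_3 (a joint): opening angle of the two grey shutter leaves of well_3 (rad): 0 shut, about 1.3 round a bottle, 1.5 at most. Geared together, 22 mm long, hinged at the port's +x and -x edges, meeting in a slit along y; they swing down when pushed (up to 7 N in all) and spring shut
- shutter_4 (a joint): opening angle of the two grey shutter leaves of well_4 (rad): 0 shut, about 1.3 round a bottle, 1.5 at most. Geared together, 22 mm long, hinged at the port's +x and -x edges, meeting in a slit along y; they swing down when pushed (up to 7 N in all) and spring shut
- shutter_5 (a joint): opening angle of the two grey shutter leaves of well_5 (rad): 0 shut, about 1.3 round a bottle, 1.5 at most. Geared together, 22 mm long, hinged at the port's +x and -x edges, meeting in a slit along y; they swing down when pushed (up to 7 N in all) and spring shut
- shutter_6 (a joint): opening angle of the two grey shutter leaves of well_6 (rad): 0 shut, about 1.3 round a bottle, 1.5 at most. Geared together, 22 mm long, hinged at the port's +x and -x edges, meeting in a slit along y; they swing down when pushed (up to 7 N in all) and spring shut
- bottle_1_mid (a point): centre (half-way up) of a closed amber bottle with black cap, to be put away: 62 mm tall, body 31 mm across up to 50 mm height, cap 24 mm across above that, about 55 g; stands upright on the bench, z along its axis. Pushed about 30 mm below the cover top between the leaves it stays there by friction when let go; pressing on the cap sends it down
- bottle_2_mid (a point): centre (half-way up) of a closed amber bottle with black cap, to be put away: 62 mm tall, body 31 mm across up to 50 mm height, cap 24 mm across above that, about 55 g; stands upright on the bench, z along its axis. Pushed about 30 mm below the cover top between the leaves it stays there by friction when let go; pressing on the cap sends it down
- tally_counter: bystander, loose: grey hand tally counter, 66 x 58 x 25 mm; origin at the centre of its underside
- coverslip_box: bystander, loose: clear plastic box of cover glasses, 74 x 92 x 26 mm; origin at the centre of its underside
- marker_green: bystander, loose: white and green marker lying flat, 16 x 118 x 16 mm; origin at the centre of its underside
Things that resemble listed ones, but are neither listed nor needed, are in the scene too. Leave any red or turquoise look-alike of the part that bears bottle_2_mid alone.

How it is judged:
By the outcome, as a careful person would: the job done as asked, in the order asked, and still so for the second after the job is handed in, with the robot touching nothing.
It also fails if it takes over 72 s, if anything falls off the work surface, if the arm or the gripper's body presses on something with over 40 N, if the wrist force passes 120 N, or if a joint passes its speed limit or range.

ROBOT

A 6-joint arm with a two-finger parallel gripper is mounted at the origin on a cart in front of the work surface, level with it; the furniture and walls round the work are solid. World frame = base frame: x ahead of the robot, y to its left, z up, the work surface at z = 0. Lengths are in m, angles in degrees, forces in N, time in s.
With the tool pointing down it reaches from about 0.325 to 0.85 m from the base axis. Payload 15.5 kg.
Tool frame: the origin (TCP) lies midway between the tips of the shut fingers; the grasp point (between the pads) lies 19 mm behind it; y points along the fingers, x is the direction in which the jaws open and shut, and the axes are right-handed (so a half turn about y gives the same grasp; the last joint's range is limited). The gripper opens to 91 mm and grips with 3 to 60 N. Pads are 32 mm wide; open, the fingers measure 118 mm over their backs; the gripper's body (76 mm by 178 mm) begins 60 mm behind the grasp point.
Start: joints at [-74.628, 28.281, 77.091, -0, 74.628, -5.472], TCP at [0.222, -0.584, 0.214] pointing down, gripper open.
Joint ranges: [-166.48, 166.48], [-47.26, 123.95], [12.59, 153.08], [-70.14, 250.14], [6.76, 159.57], [-176.63, 176.63]. Speed limits (degrees/s): [108.29, 108.29, 147.25, 172.46, 172.46, 172.46].

INTERFACE

Orientations are given as a 3x3 rotation matrix whose columns are the frame's x, y, z axes.
In Python, from bench import ctrl gives the robot as it stands. The module is installed in compiled form; this text tells all that it offers. Calls block until the motion is done:
- ctrl.goto(position, orientation): joint-space move of the TCP to a pose.
- ctrl.move_l(position, vel=0.15, ori=None, contact_N=None): straight line of the TCP; ori=None keeps the orientation; vel is the mean speed in m/s. With contact_N (N) it stops when the force on the tool has changed by that much, and returns True; else False.
- ctrl.movej(angles): joint-space move.
- ctrl.command_gripper(opening): opening from 0.0 (shut) to 1.0 (fully open); the grip force is fixed at half the most; returns when the fingers have stopped.
- ctrl.sleep(seconds).
- ctrl.ik(position, orientation): joint angles nearest the present ones, or None.
- ctrl.read_camera(name): name is "scene" or "side" or "wrist"; returns the picture (400x640x3 uint8, blue, green, red); there is no depth.
- ctrl.camera_params(name): a dict with "fx", "fy", "cx", "cy" (pixels), "pose" (4x4, takes a point from camera to world coordinates); the wrist camera has in their place "T_tool_cam" (4x4, takes a point from camera to tool coordinates, whose origin is the TCP and whose axes are the tool frame's). Camera axes: x right, y up, looking along -z (the intrinsics and any distortion apply to the point x, -y, -z); pixel columns grow to the right and rows downward; lengths in m; the calibration is good to about 2 mm. A picture is of the moment at which its call begins: read the wrist's pose just before it. camera_params takes no time and is no camera call.
A pose or a line that the arm cannot do raises ctrl.MotionError and nothing moves.
- ctrl.sign_off(): hands the job in, once; it reports no verdict.
Readings, each from a call of its own:
- ctrl.current_t(): time.
- ctrl.current_q(): joint angles.
- ctrl.current_dq(): joint speeds.
- ctrl.current_effort(): joint torques, N m.
- ctrl.current_tool_pos(): TCP position.
- ctrl.current_eef_rot(): TCP orientation.
- ctrl.current_contact_force(): force on the tool from outside, world axes, zero at the start.
- ctrl.current_wrist_torque(): the same for the moment, N m.
- ctrl.current_grip_width(): opening from 0.0 (shut) to 1.0 (fully open).
Only numpy, scipy, OpenCV 4.12 (cv2) and the standard library are available. Lean on these libraries where they do the work, as an engineer would, in place of code of your own. Each camera call takes 0.05 s, during which the arm holds its last target.

## Working session

There is one attempt and no reset: what is moved stays moved. The work goes in short steps, each a Python script; the robot and the scene stay as the last script left them, time stands still between calls to the robot, and variables do not carry over. Pictures are saved under pics/ and viewed, and the job is handed in when it is done.

```bash
mkdir -p pics; ls; python3 - <<'E'
from bench import ctrl
import cv2
print(ctrl.current_t())
for n in ("scene","side","wrist"):
    cv2.imwrite(f"pics/{n}0.png",ctrl.read_camera(n))
    print(n,{k:(v.round(4).tolist() if hasattr(v,'round') and hasattr(v,'tolist') else v) for k,v in ctrl.camera_params(n).items()})
print(ctrl.current_t(),ctrl.current_tool_pos(),ctrl.current_eef_rot())
E
```

```text
pics
0.0
scene {'fx': 361.0060519650021, 'fy': 361.0060519650021, 'cx': 326.3731355134297, 'cy': 200.1902030812018, 'pose': [[0.8444, 0.2325, -0.4827, -0.0222], [-0.5355, 0.3897, -0.7492, -0.878], [0.0139, 0.8911, 0.4536, 0.6249], [0.0, 0.0, 0.0, 1.0]]}
side {'fx': 385.82175473972626, 'fy': 385.82175473972626, 'cx': 318.2963192176772, 'cy': 196.82857433863109, 'pose': [[0.9747, 0.1069, -0.1961, 0.3047], [-0.223, 0.414, -0.8825, -1.1305], [-0.0131, 0.904, 0.4274, 0.636], [0.0, 0.0, 0.0, 1.0]]}
wrist {'fx': 314.5508330645117, 'fy': 314.5508330645117, 'cx': 317.72685025814866, 'cy': 197.60238946191132, 'T_tool_cam': [[1.0, -0.0005, -0.0004, -0.0007], [-0.0003, 0.2333, -0.9724, -0.1711], [0.0005, 0.9724, 0.2333, 0.0673], [0.0, 0.0, 0.0, 1.0]]}
0.15 [ 0.22232081 -0.58381014  0.21347101] [[ 3.55851538e-01 -2.79885897e-04  9.34542457e-01]
 [-9.34542022e-01  9.04403630e-04  3.55851643e-01]
 [-9.44801447e-04 -9.99999552e-01  6.02682912e-05]]
```

View pics/scene0.png

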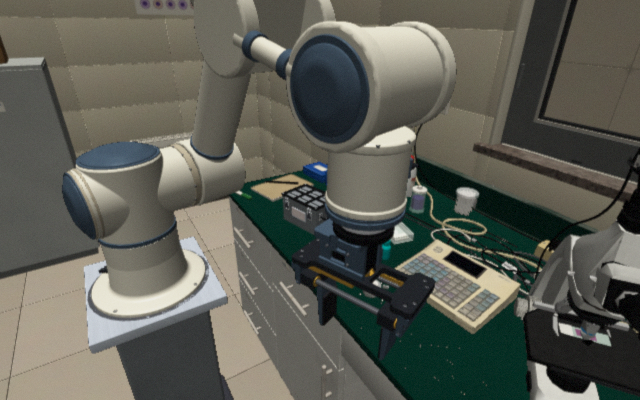

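View pics/side0.png

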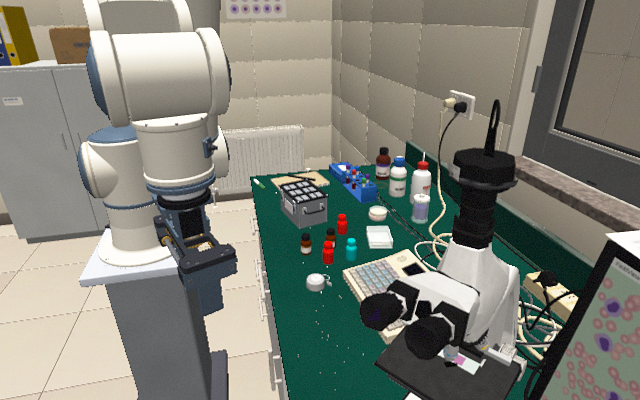

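View pics/wrist0.png

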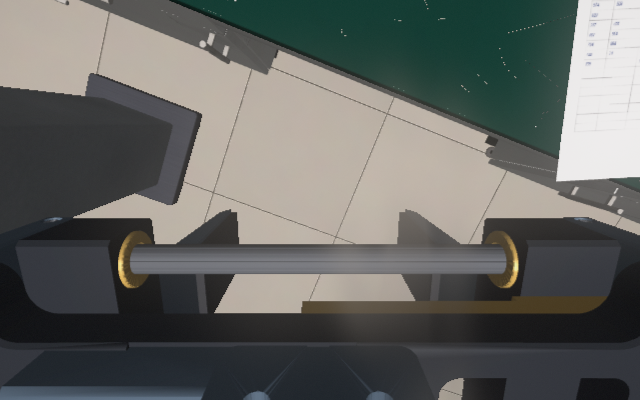

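```bash
cat > h.py <<'E'
import numpy as np, cv2
from bench import ctrl
def cam(name):
    p=ctrl.camera_params(name)
    if name=="wrist":
        T=np.eye(4); T[:3,:3]=ctrl.current_eef_rot(); T[:3,3]=ctrl.current_tool_pos()
        p["pose"]=T@np.array(p["T_tool_cam"])
    p["dist"]=p.get("dist",p.get("distortion"))
    return p
def px2w(p,uv,z):
    """cast pixel ray onto plane z"""
    P=np.array(p["pose"]); d=np.array([(uv[0]-p["cx"])/p["fx"],-(uv[1]-p["cy"])/p["fy"],-1.])
    d=P[:3,:3]@d; o=P[:3,3]
    return o+d*(z-o[2])/d[2]
def w2px(p,X):
    P=np.array(p["pose"]); c=P[:3,:3].T@(np.asarray(X,float)-P[:3,3])
    return np.array([p["cx"]+p["fx"]*c[0]/-c[2],p["cy"]-p["fy"]*c[1]/-c[2]])
def down(phi):
    """tool pointing down, jaw axis x at angle phi deg in the world xy"""
    a=np.radians(phi); x=np.array([np.cos(a),np.sin(a),0]); y=np.array([0,0,-1.])
    return np.stack([x,y,np.cross(x,y)],1)
E
python3 - <<'E'
from h import *
p=ctrl.camera_params("side"); print(p.keys())
for n,uv,z in [("b1 cap",(306,236),.062),("b2 cap",(330,232),.062),("red",(328,243),.062),("redfar",(342,217),.062),("turq",(351,240),.062),("carr",(304,192),.1015),("carrL",(280,186),.1015),("carrR",(329,197),.1015),("cl",(286,203),.1015),("far",(312,178),.1015),("cslip",(379,236),.026),("tally",(316,282),.02)]:
    print(n,px2w(p,uv,z).round(3))
im=cv2.imread("pics/side0.png")
cv2.imwrite("pics/side0z.png",cv2.resize(im[160:310,240:440],None,fx=4,fy=4,interpolation=cv2.INTER_CUBIC))
E
```

```text
dict_keys(['fx', 'fy', 'cx', 'cy', 'pose'])
b1 cap [ 0.475 -0.193  0.062]
b2 cap [ 0.548 -0.188  0.062]
red [ 0.527 -0.244  0.062]
redfar [ 0.607 -0.108  0.062]
turq [ 0.594 -0.245  0.062]
carr [0.512 0.022 0.102]
carrL [0.441 0.092 0.102]
carrR [ 0.583 -0.037  0.102]
cl [ 0.441 -0.046  0.102]
far [0.563 0.134 0.102]
cslip [ 0.701 -0.188  0.026]
tally [ 0.468 -0.352  0.02 ]
```

View pics/side0z.png

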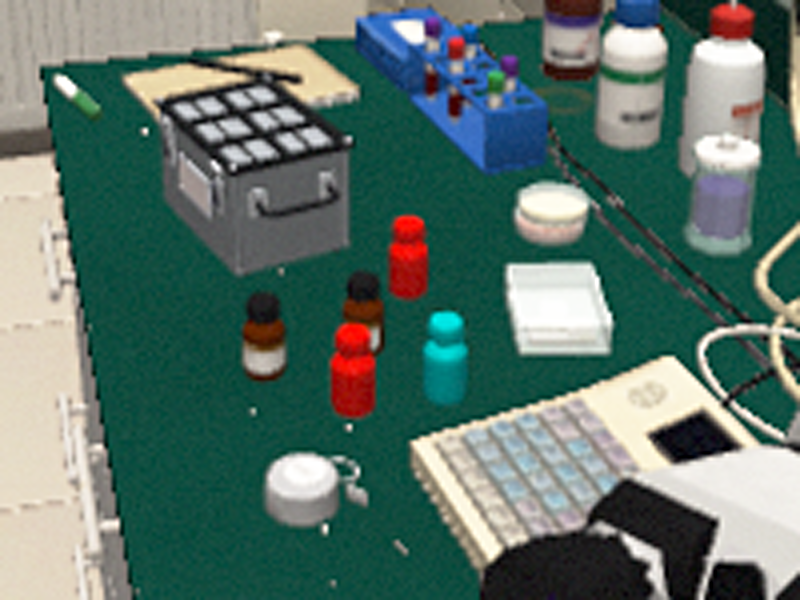

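```bash
python3 - <<'E'
from h import *
print(ctrl.ik([.37,-.06,.30],down(-90)))
ctrl.goto([.37,-.06,.30],down(-90))
p=cam("wrist"); im=ctrl.read_camera("wrist"); cv2.imwrite("pics/w1.png",im)
import pickle; pickle.dump(p,open("w1.pkl","wb"))
print(ctrl.current_t(), ctrl.current_tool_pos())
cv2.imwrite("pics/scene1.png",ctrl.read_camera("scene"));cv2.imwrite("pics/side1.png",ctrl.read_camera("side"))
E
```

```text
[-1.83601171e+01  2.06103099e+00  1.00774886e+02 -2.54444375e-14
  7.71640825e+01  7.16398829e+01]
2.1833 [ 0.37020514 -0.06053884  0.29989862]
```

View pics/w1.png

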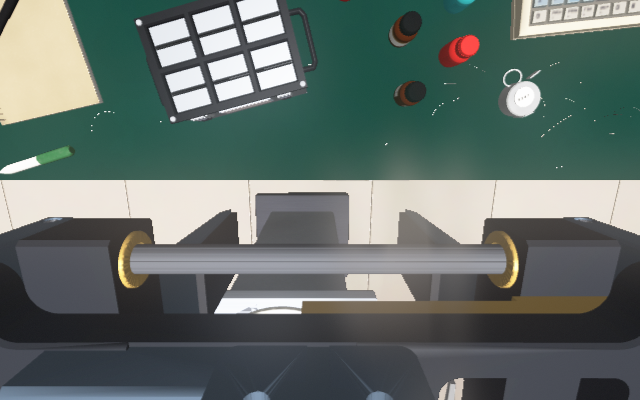

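View pics/scene1.png

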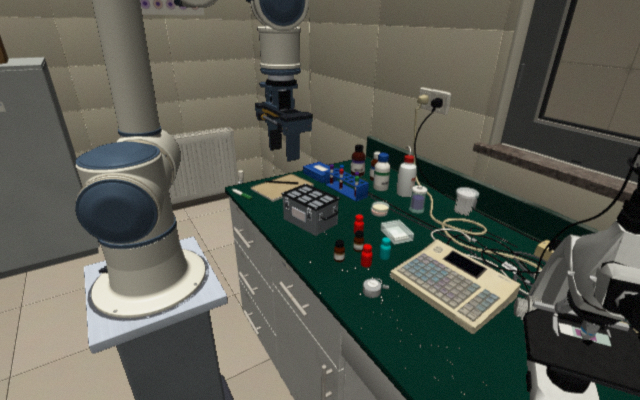

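```bash
python3 - <<'E'
from h import *
ctrl.goto([.43,-.06,.30],down(-90))
ctrl.sleep(.2)
p=cam("wrist"); im=ctrl.read_camera("wrist"); cv2.imwrite("pics/w2.png",im)
import pickle; pickle.dump(p,open("w2.pkl","wb"))
print(ctrl.current_t(), ctrl.current_tool_pos())
cv2.imwrite("pics/w2z.png",cv2.resize(im[0:200,100:500],None,fx=2,fy=2,interpolation=cv2.INTER_CUBIC))
E
```

```text
2.8833 [ 0.4293241  -0.06003323  0.30009965]
```

View pics/w2z.png

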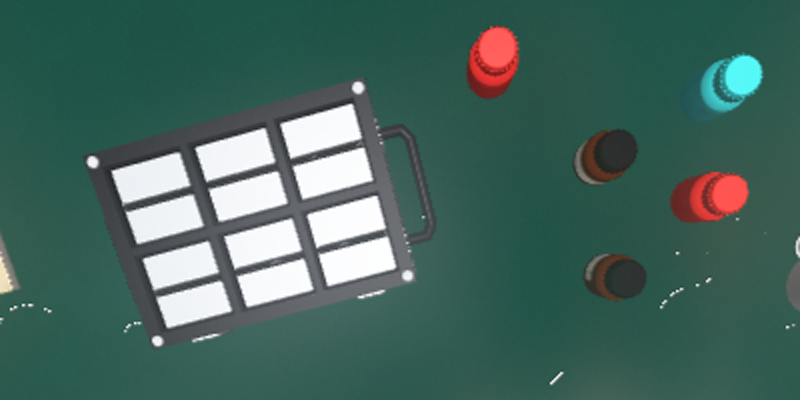

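```bash
python3 - <<'E'
from h import *
import pickle
for k in (1,2):
    p=pickle.load(open(f"w{k}.pkl","rb")); im=cv2.imread(f"pics/w{k}.png"); 
    hsv=cv2.cvtColor(im,cv2.COLOR_BGR2HSV)
    m=((hsv[...,2]>200)&(hsv[...,1]<40)).astype(np.uint8)*255; m[185:]=0; m[:,:130]=0; m[:,310:]=0
    n,l,s,c=cv2.connectedComponentsWithStats(m)
    P=[px2w(p,c[i],.0955)[:2] for i in range(1,n) if 250<s[i,4]<1200]
    print(k,len(P),[int(s[i,4]) for i in range(1,n) if s[i,4]>100])
    if len(P)==12:
        P=np.array(P); ctr=P.mean(0); u,sv,vt=np.linalg.svd(P-ctr); ay=vt[0]; 
        print("ctr",ctr.round(4),"yaxis",ay,np.degrees(np.arctan2(ay[1],ay[0])))
        q=(P-ctr)@np.stack([vt[1],vt[0]],1); print(q.round(4).tolist())
    # dark caps
    m=((hsv[...,2]<75)&(im.max(2).astype(int)-im.min(2)<15)).astype(np.uint8)*255; m[178:]=0; m[:,:340]=0; m[:,480:]=0
    m=cv2.morphologyEx(m,cv2.MORPH_OPEN,np.ones((3,3)))
    cs,_=cv2.findContours(m,cv2.RETR_EXTERNAL,cv2.CHAIN_APPROX_NONE)
    for c in cs:
        if cv2.contourArea(c)>150:
            (u,v),(a,b),_=cv2.fitEllipse(c); print("cap",round(u,1),round(v,1),round(a),round(b),px2w(p,(u,v),.062).round(4))
    # red / turquoise rough
    for nm,hh in (("red",(hsv[...,0]<8)),("tq",(hsv[...,0]>82)&(hsv[...,0]<98))):
        m=(hh&(hsv[...,1]>120)&(hsv[...,2]>220)).astype(np.uint8)*255
        n,l,s,c=cv2.connectedComponentsWithStats(m)
        for i in range(1,n):
            if s[i,4]>150: print(nm,c[i].round(),s[i,4],px2w(p,c[i],.062).round(3))
E
```

```text
1 14 [607, 699, 665, 664, 632, 603, 670, 639, 627, 603, 602, 566, 590, 305]
cap 414.9 91.4 19 21 [ 0.4743 -0.1796  0.062 ]
cap 410.1 23.2 20 24 [ 0.5509 -0.1683  0.062 ]
red [469.  45.] 276 [ 0.527 -0.241  0.062]
2 12 [656, 628, 619, 593, 591, 559, 602, 577, 575, 543, 548, 521]
ctr [0.5101 0.0451] yaxis [ 0.24617634 -0.96922506] -75.74863739558583
[[0.0368, 0.0503], [0.0367, -0.0001], [0.0136, 0.0504], [0.0366, -0.0506], [0.0136, -0.0], [0.0134, -0.0505], [-0.0134, 0.0504], [-0.0135, 0.0001], [-0.0367, 0.0504], [-0.0135, -0.0504], [-0.0367, 0.0001], [-0.0368, -0.0502]]
cap 412.1 138.8 18 20 [ 0.4754 -0.1796  0.062 ]
cap 407.5 75.2 19 21 [ 0.5521 -0.1686  0.062 ]
red [348.  24.] 306 [ 0.609 -0.095  0.062]
red [464.  96.] 250 [ 0.527 -0.241  0.062]
tq [471.  37.] 263 [ 0.595 -0.242  0.062]
```

```bash
python3 - <<'E'
from h import *
ctr=np.array([.5101,.0451]); ay=np.array([.24618,-.96923]); ax=np.array([-ay[1],ay[0]])*1
pts=[np.r_[ctr+ax*x+ay*y,.1015] for x in(-.056,.056) for y in(-.081,.081)]+[np.r_[ctr+ax*x+ay*y,.0955] for x in(-.025,.025) for y in(-.05,0,.05)]
pts+=[[.475,-.1796,.062],[.5515,-.1685,.062],[.609,-.095,.062],[.527,-.241,.062],[.475,-.1796,0],[.5515,-.1685,0]]
out=[]
for n,(r0,c0) in (("side",(160,240)),("scene",(170,260))):
    p=ctrl.camera_params(n); im=cv2.resize(cv2.imread(f"pics/{n}1.png")[r0:r0+120,c0:c0+160],None,fx=5,fy=5,interpolation=cv2.INTER_CUBIC)
    for X in pts:
        u=(w2px(p,X)-[c0,r0]+.5)*5; cv2.circle(im,tuple(int(t) for t in u),3,(255,0,255),-1)
    out.append(cv2.resize(im,(780,585)))
    cv2.imwrite(f"pics/ov_{n}.png",out[-1])
E
```

```text
(no output)
```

View pics/ov_side.png

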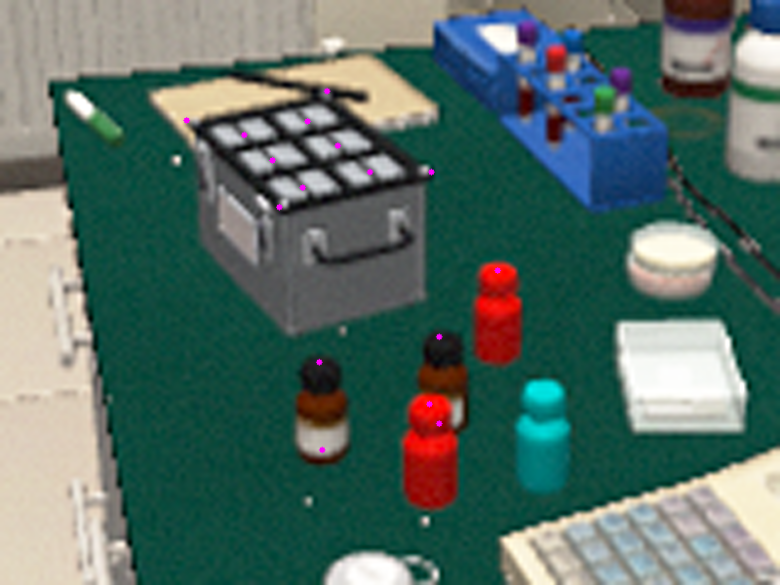

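View pics/ov_scene.png

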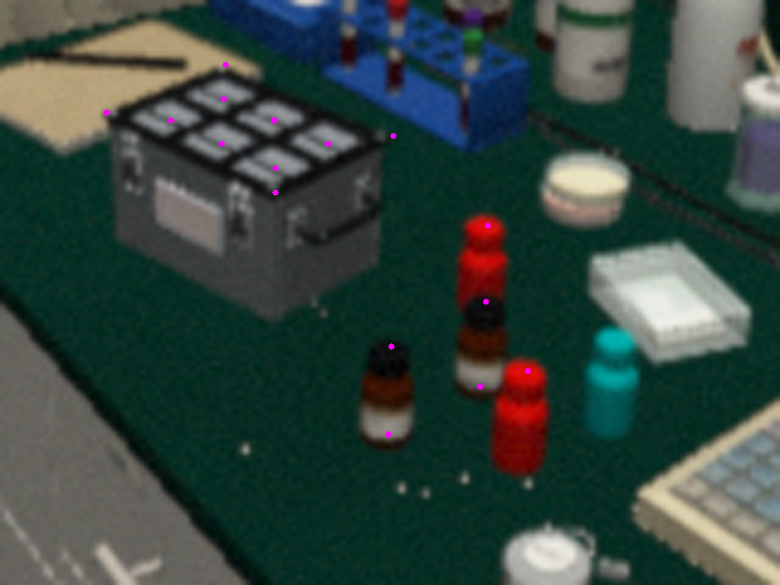

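```bash
cat >> h.py <<'E'
ctr=np.array([.5101,.0451]); ay=np.array([.24618,-.96923]); ax=np.array([.96923,.24618])
W={i+1:ctr+ax*x+ay*y for i,(x,y) in enumerate([(-.025,.05),(-.025,0),(-.025,-.05),(.025,.05),(.025,0),(.025,-.05)])}
TOP=.1015
PHI=14.25
E
python3 - <<'E'
from h import *
for ph in (14.25,-165.75): 
    q=ctrl.ik([*W[1],.125],down(ph)); print(ph,None if q is None else np.round(q,1))
R=down(PHI)
t0=ctrl.current_t(); ctrl.command_gripper(0.0); print("close",ctrl.current_t()-t0,ctrl.current_grip_width())
ctrl.goto([*W[1],.125],R); ctrl.sleep(.1)
print(ctrl.current_t(),ctrl.current_contact_force().round(2))
hit=ctrl.move_l([*W[1],TOP-.040],vel=.05,contact_N=12)
print(hit,(TOP-ctrl.current_tool_pos()[2])*1e3,ctrl.current_contact_force().round(2),ctrl.current_t())
cv2.imwrite("pics/pr_scene.png",ctrl.read_camera("scene"))
ctrl.move_l([*W[1],.125],vel=.15); print(ctrl.current_t())
E
```

```text
14.25 [ -8.   24.9 100.8  -0.   54.3 -22.2]
-165.75 [ -8.   24.9 100.8  -0.   54.3 157.8]
close 1.3666999999999998 0.003927706917403948
5.9 [ 0.66 -0.5  -0.17]
False 39.926377985724265 [-3.63 -0.63 -2.22] 7.3167
7.9417
```

```bash
python3 - <<'E'
from h import *
free=[1]; occ=[]
for w in (2,3,6,5,4):
    ctrl.move_l([*W[w],.125],vel=.2)
    hit=ctrl.move_l([*W[w],TOP-.040],vel=.06,contact_N=12)
    d=(TOP-ctrl.current_tool_pos()[2])*1e3
    print(w,hit,round(d,1),ctrl.current_contact_force().round(2),round(ctrl.current_t(),2),flush=True)
    ctrl.move_l([*W[w],.125],vel=.2)
    if hit and not 28<d<33: print("odd"); break
    if not hit: free.append(w); break
    else: occ.append(w)
print(free,occ,ctrl.current_t())
E
```

```text
2 False 39.9 [-3.61  0.04 -1.4 ] 9.55
[1, 2] [] 10.0167
```

View pics/pr_scene.png

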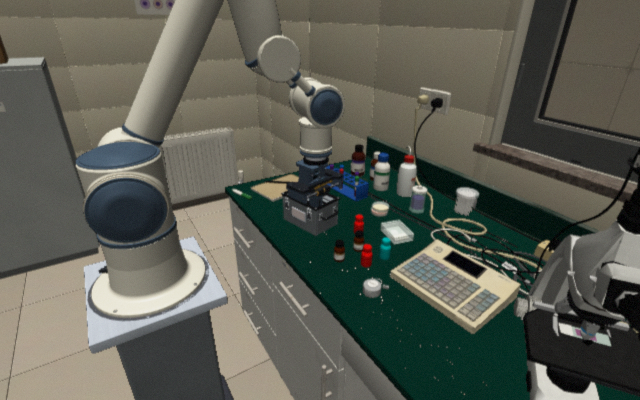

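```bash
python3 - <<'E'
from h import *
w=3
ctrl.move_l([*W[w],.125],vel=.2)
print(ctrl.current_contact_force().round(2))
ctrl.move_l([*W[w],TOP-.026],vel=.08)
print(ctrl.current_contact_force().round(2))
hit=ctrl.move_l([*W[w],TOP-.040],vel=.05,contact_N=12)
print(w,hit,round((TOP-ctrl.current_tool_pos()[2])*1e3,1),ctrl.current_contact_force().round(2),round(ctrl.current_t(),2),flush=True)
ctrl.move_l([*W[w],.125],vel=.2)
print(ctrl.current_t())
E
```

```text
[ 0.56 -0.08 -0.06]
[-2.47 -0.61 -0.07]
3 True 31.3 [-4.35  0.22 16.78] 11.43
11.85
```

```bash
cat >> h.py <<'E'
def pick(b):
    R=down(PHI)
    ctrl.command_gripper(.62)
    ctrl.goto([*b,.10],R)
    ctrl.move_l([*b,.034],vel=.10)
    ctrl.command_gripper(0.0)
    print("grip",ctrl.current_grip_width()*91, ctrl.current_contact_force().round(2))
    ctrl.move_l([*b,.15],vel=.15)
    print("lift",ctrl.current_grip_width()*91,ctrl.current_contact_force().round(2),ctrl.current_t())
E
python3 - <<'E'
from h import *
ctrl.move_l([*W[3],.16],vel=.2)
pick(np.array([.475,-.1796]))
for n in("side","wrist"): cv2.imwrite(f"pics/lift1_{n}.png",ctrl.read_camera(n))
im=cv2.imread("pics/lift1_side.png"); cv2.imwrite("pics/lift1_z.png",cv2.resize(im[130:300,240:440],None,fx=3.5,fy=3.5,interpolation=cv2.INTER_CUBIC))
E
```

```text
grip 30.596667625910463 [-0.71  0.89  4.19]
lift 29.95338872961896 [ 0.29 -0.46 -0.64] 16.45
```

View pics/lift1_z.png

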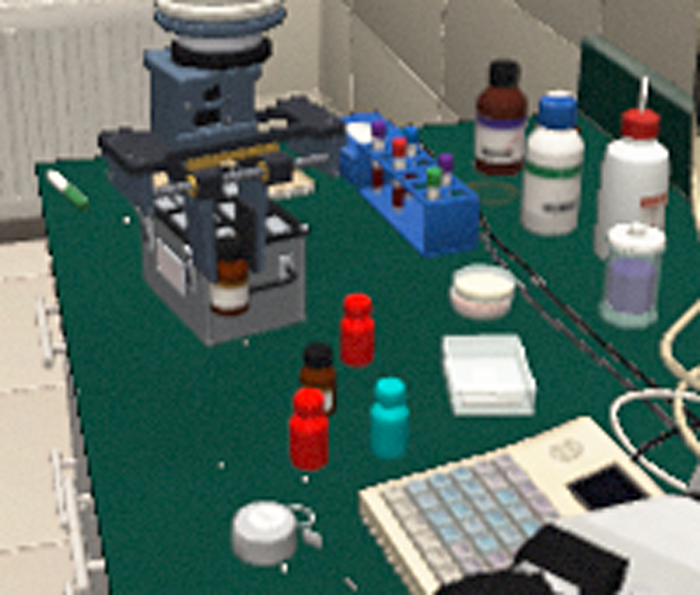

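View pics/lift1_wrist.png

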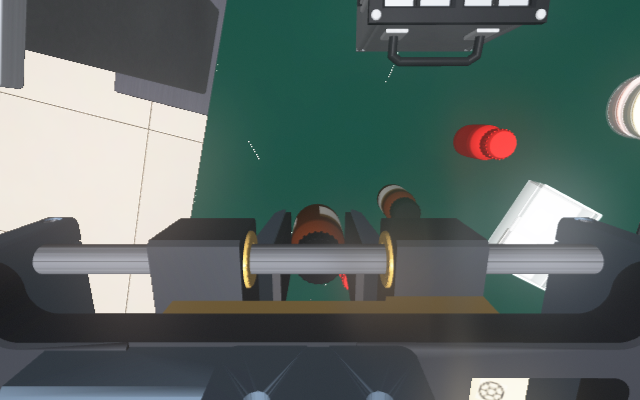

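```bash
cat >> h.py <<'E'
def insert(w):
    x=W[w]
    ctrl.move_l([*x,.15],vel=.2)
    hit=ctrl.move_l([*x,.1055],vel=.05,contact_N=25)
    print("ins",hit,ctrl.current_tool_pos().round(4),ctrl.current_contact_force().round(2),ctrl.current_grip_width()*91,ctrl.current_t())
    return hit
def press(w):
    x=W[w]
    ctrl.command_gripper(0.0)
    hit=ctrl.move_l([*x,TOP-.0325],vel=.05,contact_N=25)
    print("press",hit,(TOP-ctrl.current_tool_pos()[2])*1e3,ctrl.current_contact_force().round(2),ctrl.current_t())
E
python3 - <<'E'
from h import *
if not insert(2):
    ctrl.sleep(.2); cv2.imwrite("pics/ins1_scene.png",ctrl.read_camera("scene"))
    ctrl.command_gripper(.55)
    ctrl.move_l([*W[2],.16],vel=.15)
    for n in("scene","wrist"): cv2.imwrite(f"pics/ins1b_{n}.png",ctrl.read_camera(n))
    a,b=[cv2.resize(cv2.imread(f"pics/{f}_scene.png")[150:260,240:360],None,fx=3.3,fy=3.3,interpolation=cv2.INTER_CUBIC) for f in("ins1","ins1b")]
    cv2.imwrite("pics/ins1_z.png",np.hstack([a,b]))
E
```

```text
ins False [0.4857 0.039  0.1055] [-3.65 -0.78 -2.41] 29.97134036832302 18.8333
```

View pics/ins1_z.png

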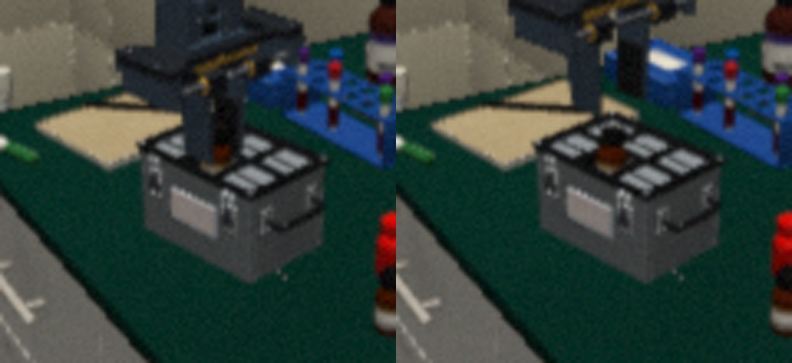

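View pics/ins1b_wrist.png

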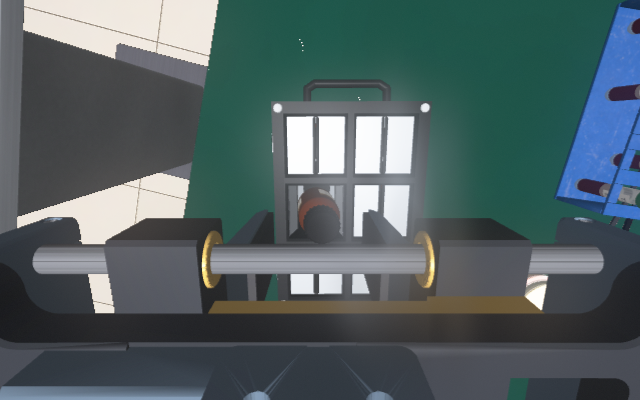

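```bash
python3 - <<'E'
from h import *
press(2)
ctrl.move_l([*W[2],.16],vel=.2)
print(ctrl.current_contact_force().round(2),ctrl.current_t())
for n in("scene","wrist"): cv2.imwrite(f"pics/pr1_{n}.png",ctrl.read_camera(n))
E
```

```text
press True 31.267335156667865 [-2.48  0.5  12.96] 22.7667
[-0.33 -0.38  0.3 ] 23.3667
```

View pics/pr1_wrist.png

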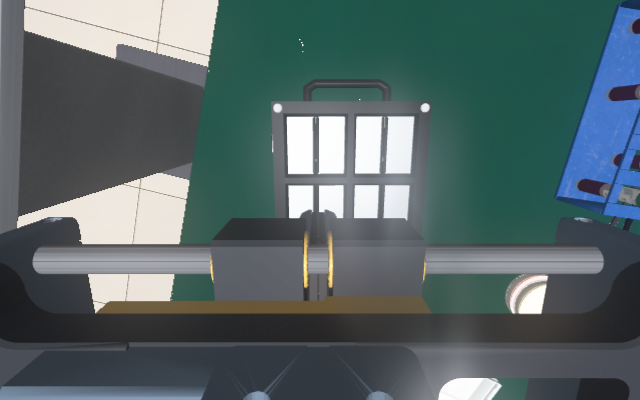

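Stopped at 31.3 mm, the same as at the occupied well 3, so the bottle is on the floor; the leaves look shut. Now the second bottle.

```bash
python3 - <<'E'
from h import *
pick(np.array([.5515,-.1685]))
for n in("side","wrist"): cv2.imwrite(f"pics/lift2_{n}.png",ctrl.read_camera(n))
im=cv2.imread("pics/lift2_side.png"); cv2.imwrite("pics/lift2_z.png",cv2.resize(im[130:300,240:440],None,fx=3.5,fy=3.5,interpolation=cv2.INTER_CUBIC))
E
```

```text
grip 29.9015583300497 [0.77 0.13 3.68]
lift 30.04909640757016 [ 0.51 -0.59 -0.45] 27.5833
```

View pics/lift2_z.png

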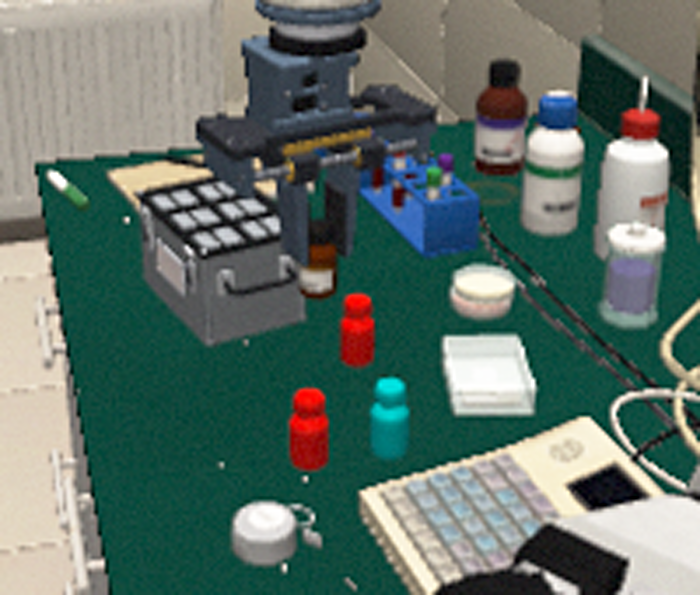

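```bash
python3 - <<'E'
from h import *
if not insert(1):
    ctrl.sleep(.2)
    ctrl.command_gripper(.55)
    ctrl.move_l([*W[1],.16],vel=.15)
    for n in("scene","wrist"): cv2.imwrite(f"pics/ins2b_{n}.png",ctrl.read_camera(n))
    cv2.imwrite("pics/ins2_z.png",cv2.resize(cv2.imread("pics/ins2b_scene.png")[150:260,240:360],None,fx=4,fy=4,interpolation=cv2.INTER_CUBIC))
E
```

```text
ins False [ 0.498  -0.0095  0.1056] [-2.57 -1.   -2.25] 30.019833326371653 29.7167
```

View pics/ins2_z.png

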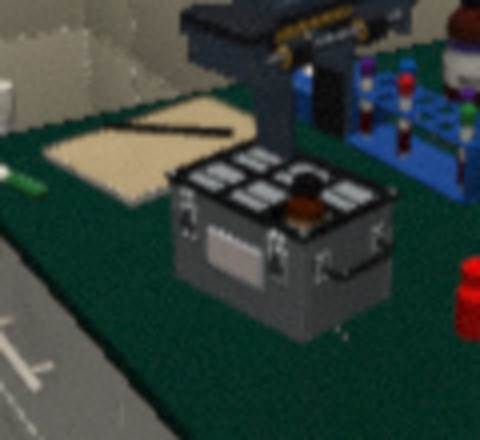

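Bottle 2 stands upright, wedged in the front port at (305,205). I'll press it down, then look from clear of the carrier.

```bash
python3 - <<'E'
from h import *
press(1)
ctrl.move_l([*W[1],.16],vel=.2)
ctrl.goto([.43,-.06,.30],down(-90)); ctrl.sleep(.2)
p=cam("wrist"); im=ctrl.read_camera("wrist"); cv2.imwrite("pics/fin_w.png",im)
cv2.imwrite("pics/fin_wz.png",cv2.resize(im[0:200,100:500],None,fx=2,fy=2,interpolation=cv2.INTER_CUBIC))
s=ctrl.read_camera("side")
cv2.imwrite("pics/fin_side.png",cv2.resize(s[130:300,240:440],None,fx=3.5,fy=3.5,interpolation=cv2.INTER_CUBIC))
# bystander shift check: frame difference side picture now vs. early
d=cv2.absdiff(s,cv2.imread("pics/side1.png")).max(2); ys,xs=np.where(d[160:310,240:440]>60)
print("diff px",len(xs), (xs.min()+240,xs.max()+240,ys.min()+160,ys.max()+160) if len(xs) else "")
print(ctrl.current_contact_force().round(2),ctrl.current_t())
E
```

```text
press True 31.260696540680268 [-2.97 -0.24 12.03] 33.6
diff px 176 (np.int64(300), np.int64(335), np.int64(232), np.int64(254))
[ 0.37  0.27 -0.23] 36.05
```

View pics/fin_wz.png

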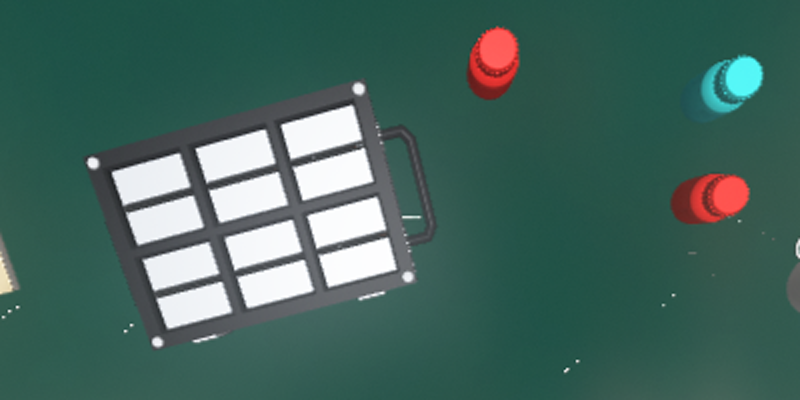

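View pics/fin_side.png

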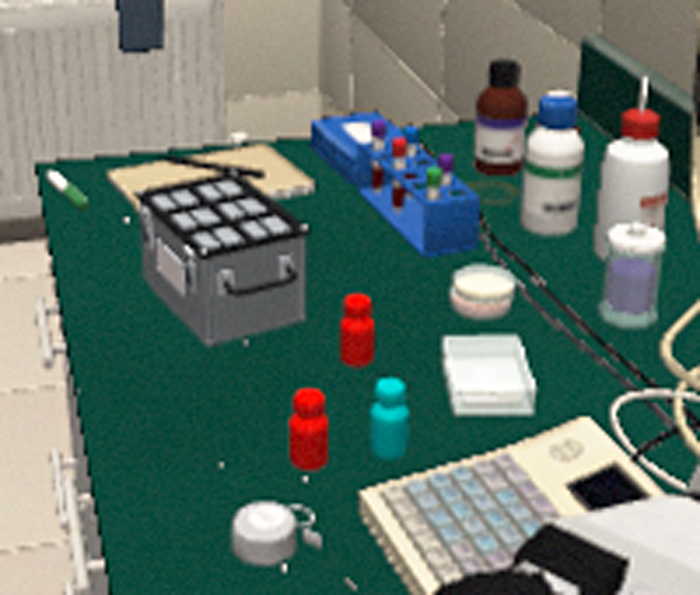

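All twelve leaves are shut, both bottles are gone from the bench, and the picture has changed only where they stood.

```bash
python3 -c "
from bench import ctrl
ctrl.sign_off(); print(ctrl.current_t())"
```

```text
the job is handed in; nothing more can be done
the job is handed in; nothing more can be done
```

Both amber bottles are in the carrier, one in each of two free wells, and I handed the job in at about 36 s of the 72 s allowed.

- **Finding the wells:** I probed three of the six wells with shut fingers. The well nearest the bottles and its middle neighbour, both on the robot side, let the fingers down the full 40 mm. A third well stopped them at 31.3 mm, which matches the cap of a stored bottle. The far-side wells needed no probing once two free ones were found.
- **Naming:** my numbers for the two wells are 1 and 2. I did not work out which end of the carrier is +y, so your numbering may be turned round.
- **Placing:** I pushed each bottle about 30 mm between the leaves, let go, then pressed on the cap. Both presses met a hard stop at 31.3 mm below the cover top, where a bottle standing on the floor should be (nominal 31.5 mm).
- **Last checks:** all twelve shutter leaves look shut from above. The before and after side-camera pictures of the area round the carrier, bottles, look-alikes and tally counter differ only where the two bottles stood. The robot was clear of everything.
- **Disagreements:** none of the checks failed. Carrier positions in the fixed cameras differed from the wrist camera's by only 1–2 pixels. There was a small sideways force of about 3 N while the fingers were between the leaves, so the centring may have been slightly off.

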